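# Offer an offset lever up to its clamping fixture

## Robot

A 6-joint arm with a two-finger parallel gripper is mounted at the origin on the work surface. World frame = base frame: x ahead of the robot, y to its left, z up, the work surface at z = 0. Lengths are in mm, angles in rad, forces in N, time in s.
With the tool pointing down it reaches from about 300 to 850 mm from the base axis. Payload 4.2 kg.
Tool frame: the origin (TCP) lies midway between the tips of the shut fingers; the grasp point (between the pads) lies ctrl.hold_point_z behind it (ctrl.hold_point_z is the distance from the TCP to the grasp point, in mm); z points along the fingers, y is the line along which they close (so a half turn about z gives the same grasp; the last joint's range is limited). The gripper opens to 91 mm and grips with 3 to 60 N. Pads are 32 mm wide; open, the fingers measure 118 mm over their backs; the gripper's body (76 mm by 178 mm) begins 60 mm behind the grasp point.
Start: joints at [1.275, 0.32, 1.565, -0, 1.257, -0.02], TCP at [156.584, 553.285, 213.976] pointing down, gripper open.
Joint ranges: [-3.11, 3.11], [-0.84, 2.01], [0.21, 2.61], [-1.34, 4.49], [0.05, 2.63], [-2.56, 2.56]. Speed limits (rad/s): [2.57, 2.57, 3.14, 3.14, 3.14, 3.14].

## Interface

Orientations are given as [roll, pitch, yaw] about the fixed x, y, z axes, in that order (R = Rz(yaw) Ry(pitch) Rx(roll)).
In Python, from bench import ctrl, get_image gives the robot as it stands. The module is installed in compiled form; this text tells all that it offers.
- The arm moves only by the tool move_arm, never from a script. Its argument "steps" is a list of rows, each an object of numbers: "tx", "ty", "tz": the shift along the world's x, y, z in cm; "rx", "ry", "rz": the turn, a rotation vector about the world's x, y, z in degrees; "grip": the finger opening in cm, from 0 to 9.12. In form: [{"tx": .., "ty": .., "tz": .., "rx": .., "ry": .., "rz": .., "grip": ..}, ...]. A call has 1 to 8 rows; each row is the pose to reach, as a shift and turn from the pose commanded when the call began; what a row does not reach only later rows make up. A row lasts 1/10 s, in which the tool goes at most 50 mm and 8.59 degrees, less where a joint would pass 70% of its speed; a pose out of reach is approached as far as the arm can. A call with a gripper value outside its range is refused whole. The fingers move at their own pace and stop on an object; "newtons" is the grip in N (left out, the last holds). Time passes only in rows, so rows that repeat a pose let the fingers close. It gives the time, the measured TCP pose, the force, the opening and the grip force at its end, in the units of the state.
- ctrl.state(): the state, without advancing time (a new reading comes with each control period).
- get_image(name): name is "scene" or "top" or "wrist"; returns a dict with "color" (384x512x3 uint8, blue, green, red), "mtx" (3x3 intrinsics, pixels), "D" ([k1, k2, p1, p2, k3] as OpenCV has them; the pictures are not rectified), "view" (4x4, takes a point from world to camera coordinates); the wrist camera has in their place "mount" (4x4, takes a point from camera to tool coordinates, whose origin is the TCP and whose axes are the flange's). Camera axes: x right, y up, looking along -z (the intrinsics and any distortion apply to the point x, -y, -z); pixel columns grow to the right and rows downward; lengths in mm; the calibration is good to about 2 mm. A picture is of the moment at which its call begins: read the wrist's pose just before it. There is no depth.
- ctrl.sign_off(): hands the job in; it is judged then, once.
The state is a dict: "clock": time; "q": joint angles; "qvel": joint speeds; "tau": joint torques, N m; "tool_pos": TCP position; "orientation": TCP orientation; "force": force on the tool from outside, world axes, zero at the start; "moment": the same for the moment, N m; "grip_width": opening from 0.0 (shut) to 1.0 (fully open); "grip_force": force on a finger pad.
Only numpy, scipy, OpenCV 4.12 (cv2) and the standard library are available. Lean on these libraries where they do the work, as an engineer would, in place of code of your own. Each camera call takes 0.05 s, during which the arm holds its last target. There are 200 camera calls.

## Task

Turn the fixture's clamp-force sleeve to 4 and let go of it. Then pick up the offset lever by its balance point and hold it level over the fixture, its big hub centred above the locating pin and its small end above the slotted rest, with the hub's underside about 4 cm clear of the pin's tip. Finish there, still holding it still in the gripper: do not lower it or bump the fixture, and leave the other things on the bench where they are.

Things in the scene. Friction and masses are not known exactly. Their poses are not given: they have to be found in the camera images.
- lever: bare steel cast lever, 0.6 to 0.9 kg, lying level on the bench on its two end rings, in the robot's left or right half (fixture in the other). Origin: on the underside plane, directly below its balance point. x runs along the straight arm from big hub to small end, at first to the robot's left within 65 degrees; z up. Arm: 20 mm wide (y), 14 mm thick, 16 to 30 mm above the underside
- lever_balance (a point): the lever's balance point, mid-thickness of the arm, 23 mm above the lever's underside; 60 mm along the arm from the hub's axis (32 mm out from the hub's rim) and 130 mm from the small end's axis, so not at the lever's middle
- lever_hub (a point): centre of the big hub's underside; the hub is an upright ring of 56 mm outside diameter, 30 mm hole, 34 mm high
- lever_end (a point): centre of the small end's underside; an upright ring of 28 mm outside diameter, 13 mm hole, 34 mm high
- fixture: bolted-down dark steel fixture, plate 20 mm thick. Origin: on the bench surface, below where the lever's balance point belongs. y is the lever's line and points to the robot's left within 23 degrees: pin at y = -60 mm, rest at y = +130 mm. The sleeve's round housing (80 mm diameter, top 48 mm above the bench) is at x = -78, y = +35 mm, on the robot's side
- pin_tip (a point): tip of the fixture's upright locating pin, 18 mm diameter, on a 40 mm foot; tip 50 mm above the bench
- rest_top (a point): floor of the slotted rest for the lever's small end, 34 mm above the bench (its cheeks rise to 45 mm), 190 mm from the pin's axis
- sleeve_grip (a point): on the sleeve's upright axis, 78 mm above the bench. The clamp-force sleeve is a knurled aluminium cylinder of 40 mm diameter, from the housing's top at 48 mm to 92 mm above the bench; it can be gripped from above at any yaw. A black line on its top, centre to rim, points at the set value's white tick on the housing; beyond each tick are as many white dots as its number
- sleeve (a joint): angle of the sleeve, rad, growing anticlockwise seen from above. Detents 20 degrees (0.349 rad) apart are numbered 0 to 6: value = angle / 0.349, so 4 is 1.396 rad. It settles into the nearest when let go; turning takes under 0.3 N m; stops just past 0 and 6. Starts between 0 and 2. At 3 its line points along the fixture's +x, away from the robot
- oil_bottle: white squeeze bottle, 40 mm diameter, 110 mm tall, standing near the middle of the bench; a bystander; origin at the centre of its underside
- ring_gauge: loose plain steel ring, 48 mm outside diameter, 18 mm high, lying nearer the robot; a bystander; origin at the centre of its underside
- vblock: dark steel vee block 50 x 60 x 42 mm, towards the far edge; a bystander; origin at the centre of its underside
- arbor: dark steel tapered arbor 52 mm in diameter at the foot, 70 mm tall, towards the far edge; a bystander; origin at the centre of its underside
- chip_cup: open metal cup 64 mm in diameter, 70 mm tall, towards the far edge; a bystander; origin at the centre of its underside
- wrench: spanner 160 mm long, lying flat to the robot's left; a bystander; origin at the middle of its length

How it is judged (in metres and radians):
On the way, in this order (a step that is already met when the one before it is completed fails the run):
1. the sleeve is set to 4 and let go (value of joint sleeve between 1.29626 and 1.49626 rad and contact force between the fingers and fixture below 0.1 N), for 0.3 s.
2. the lever is lifted clear of the bench, gripped at its balance point (contact force between the fingers and lever above 2 N and horizontal distance between the grasp point and lever_balance below 0.02 m and height (world z) of lever above 0.03 m), for 0.2 s.
At the end, for the whole second after the job is handed in: Sleeve at 4 (0.1 rad). Lever at rest in the fingers, gripped within 20 mm of its balance point, level within 5 degrees, off the fixture; hub within 12 mm of the pin's axis, small end within 30 mm of the rest's centre, hub underside 20 to 60 mm above the pin's tip (value of joint sleeve between 1.29626 and 1.49626 rad and contact force between the fingers and lever above 2 N and horizontal distance between the grasp point and lever_balance below 0.02 m and horizontal distance between lever_hub and pin_tip below 0.012 m and horizontal distance between lever_end and rest_top below 0.03 m and z of lever_hub in the frame of pin_tip between 0.02 and 0.06 m and angle between lever's own z axis and vertical below 0.09 rad and contact force between lever and fixture below 0.1 N and linear speed of lever below 0.02 m/s and angular speed of lever below 0.1 rad/s); the arm keeps its last pose, push and grip.
It fails at once if the lever bumps the fixture (over 10 N) (contact force between lever and fixture above 10 N).
It fails at once if another thing on the bench is shifted by more than 30 mm (distance of any of oil_bottle, ring_gauge, vblock, arbor, chip_cup, wrench from where it was at the start of the episode above 0.03 m).
It also fails if it takes over 56 s, if anything falls off the work surface, if the arm or the gripper's body presses on something with over 40 N, if the wrist force passes 120 N, or if a joint passes its speed limit or range.

## Working session

There is one attempt and no reset: what is moved stays moved. The work goes in short steps, Python scripts to look and compute and a tool call to move; the robot and the scene stay as the last step left them, time stands still between calls to the robot, and variables do not carry over. Pictures are saved under pics/ and viewed, at most 10 in all, crops included, and the job is handed in when it is done.

Besides the shell and the picture viewer there is one more tool, called after "Call:" as name([rows], argument=value, ...), one row to a line, values as JSON. move_arm: Moves the arm, as the interface text tells. Its arguments: {"type":"object","properties":{"steps":{"type":"array","items":{"type":"object","properties":{"tx":{"type":"number"},"ty":{"type":"number"},"tz":{"type":"number"},"rx":{"type":"number"},"ry":{"type":"number"},"rz":{"type":"number"},"grip":{"type":"number"}}}},"newtons":{"type":"number"}},"required":["steps"]}

```bash
mkdir -p pics
cat > h.py <<'E'
import numpy as np, cv2
from bench import ctrl, get_image
from scipy.spatial.transform import Rotation as R
def ray(im,px,st=None):
    D=np.array(im["D"],float); K=np.array(im["mtx"],float)
    u=cv2.undistortPoints(np.array([[px]],float),K,D)[0,0]
    d=np.array([u[0],-u[1],-1.])
    if "view" in im:
        V=np.array(im["view"]); Rm=V[:3,:3]; return -Rm.T@V[:3,3], Rm.T@d
    M=np.array(im["mount"]); T=np.eye(4); T[:3,:3]=R.from_euler('xyz',st["orientation"]).as_matrix(); T[:3,3]=st["tool_pos"]
    C=T@M; return C[:3,3], C[:3,:3]@d
def onz(im,px,z,st=None):
    o,d=ray(im,px,st); return o+d*(z-o[2])/d[2]
def proj(im,P,st=None):
    P=np.array(P,float).reshape(-1,3)
    if "view" in im: V=np.array(im["view"])
    else:
        T=np.eye(4); T[:3,:3]=R.from_euler('xyz',st["orientation"]).as_matrix(); T[:3,3]=st["tool_pos"]; V=np.linalg.inv(T@np.array(im["mount"]))
    c=P@V[:3,:3].T+V[:3,3]; c=c*[1,-1,-1]
    return cv2.projectPoints(c,np.zeros(3),np.zeros(3),np.array(im["mtx"],float),np.array(im["D"],float))[0][:,0]
E
python3 - <<'E'
from h import *
import pickle
print(ctrl.hold_point_z, ctrl.state())
ims={n:get_image(n) for n in("top","scene")}
pickle.dump(ims,open('ims.pkl','wb'))
for n in ims: cv2.imwrite(f'pics/{n}0.png',cv2.resize(ims[n]["color"],(800,600),interpolation=cv2.INTER_CUBIC)); print(np.array(ims[n]["view"]).round(2).tolist())
E
```

```text
18.8 {'clock': 0.0, 'q': array([ 1.27497802e+00,  3.20276939e-01,  1.56568650e+00, -6.90895279e-06,
        1.25740172e+00, -2.00103390e-02]), 'qvel': array([-4.91188555e-04, -1.26177428e-03, -4.48571822e-04, -1.79319632e-05,
        9.85886625e-04,  9.66597348e-05]), 'tau': array([-2.35766871e-03, -4.12461090e+01, -2.31971025e+01,  7.23905303e-02,
        4.58142569e-02, -1.52067532e-04]), 'tool_pos': array([156.44358693, 552.77368045, 213.12598344]), 'orientation': array([-3.13982038e+00, -2.88986448e-05,  2.86578679e+00]), 'force': array([ 0.58316476, -0.44508912, -0.43045706]), 'moment': array([-0.04785986,  0.0112809 ,  0.02106586]), 'grip_force': 0.0, 'grip_width': 1.001254231021127}
[[0.01, -1.0, -0.01, 52.3], [0.99, 0.01, 0.12, -553.48], [-0.12, -0.01, 0.99, -1494.54], [0.0, 0.0, 0.0, 1.0]]
[[0.28, 0.96, 0.0, -207.01], [-0.74, 0.22, 0.64, 331.17], [0.61, -0.18, 0.77, -1532.01], [0.0, 0.0, 0.0, 1.0]]
```

View pics/top0.png

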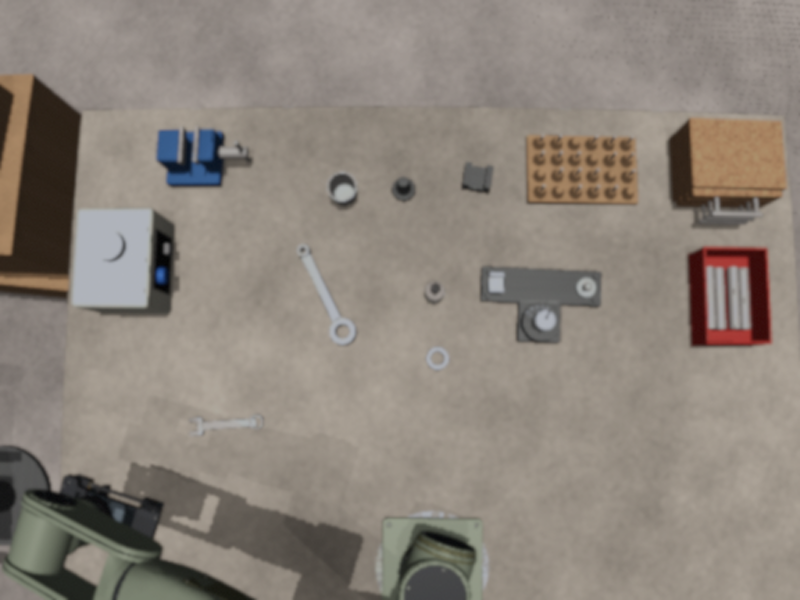

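View pics/scene0.png

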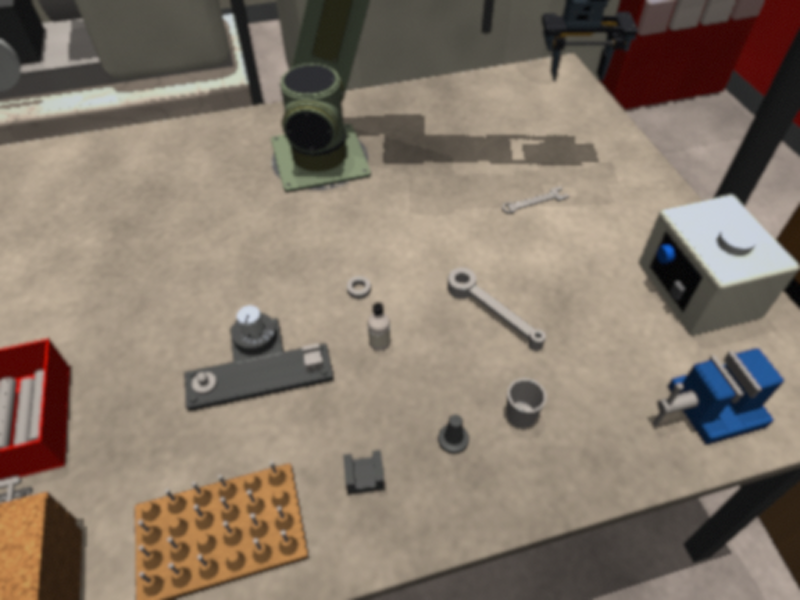

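The top view (800x600) shows the lever with its hub at (343,331) and small end at (303,250). The fixture pin is at (587,287), the rest at (497,282) and the sleeve top at about (543,320). The bottle (434,290) and ring (437,358) are between them.

Run:
```python
from h import *
import pickle
ims=pickle.load(open('ims.pkl','rb')); t=ims['top'];s=ims['scene']
k=1/1.5625
def tri(a,b):
    o1,d1=ray(t,np.array(a)*k);o2,d2=ray(s,np.array(b)*k)
    A=np.stack([d1,-d2],1);x=np.linalg.lstsq(A,o2-o1,rcond=None)[0]
    return (o1+d1*x[0]+o2+d2*x[1])/2, np.linalg.norm(o1+d1*x[0]-o2-d2*x[1])
for n,a,b,z in [("hub",(343,331),(461,279),34),("end",(303,250),(537,337),34),("pin",(587,287),(204,379),45),("rest",(497,282),(313,355),40),("sleeve",(544,319),(248,315),92),("bottle",(434,286),(378,308),110),("ring",(437.5,358),(358,287),18)]:
    P,e=tri(a,b);print(n,onz(t,np.array(a)*k,z).round(0),onz(s,np.array(b)*k,z).round(0),P.round(0),round(e,1))
c=cv2.resize(t["color"][185:235,290:400],None,fx=7,fy=7,interpolation=cv2.INTER_CUBIC)
c2=cv2.resize(s["color"][185:265,110:220],None,fx=7,fy=7,interpolation=cv2.INTER_CUBIC)
cv2.imwrite('pics/c1.png',cv2.resize(np.vstack([c,c2]),(660,600*13//13)))
```

```text
hub [484. 185.  34.] [490. 189.  34.] [486. 188.  30.] 5.2
end [654. 272.  34.] [660. 274.  34.] [656. 275.  28.] 4.2
pin [ 578. -319.   45.] [ 588. -311.   45.] [ 580. -317.   34.] 7.9
rest [ 588. -132.   40.] [ 589. -124.   40.] [ 588. -128.   41.] 8.4
sleeve [ 507. -220.   92.] [ 510. -218.   92.] [ 507. -219.   89.] 2.0
bottle [569.   0. 110.] [573.   1. 110.] [570.   1. 107.] 2.0
ring [431. -10.  18.] [439.  -7.  18.] [432.  -8.  10.] 4.9
```

View pics/c1.png

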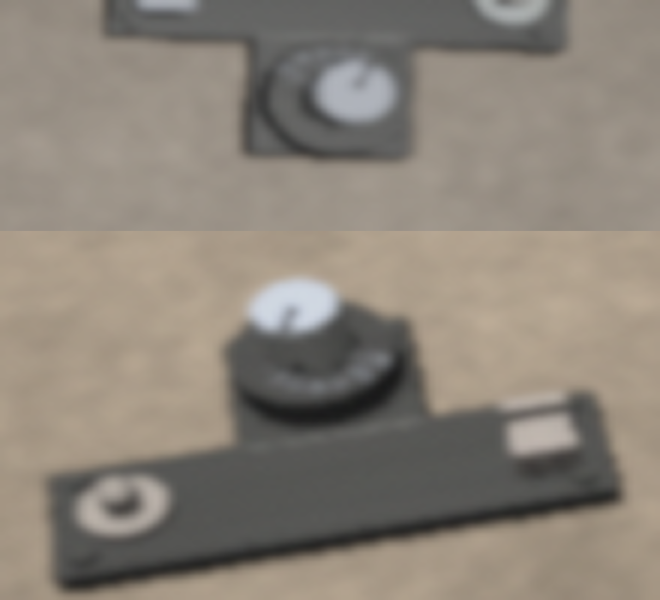

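The fixture y direction is (9,190), a yaw of about -2.7°. The sleeve position fits the fixture geometry, and the lever's 192 mm length fits its 190 mm. The line reads about 1 to 2 and I'll check it from close up. Next is a move over the sleeve.

Call:
move_arm([
  {"tx": 35,"ty": -77.2,"tz": -1,"rz": -124},
  {"tx": 35,"ty": -77.2,"tz": -1,"rz": -124},
  {"tx": 35,"ty": -77.2,"tz": -1,"rz": -124},
  {"tx": 35,"ty": -77.2,"tz": -1,"rz": -124},
  {"tx": 35,"ty": -77.2,"tz": -1,"rz": -124},
  {"tx": 35,"ty": -77.2,"tz": -1,"rz": -124},
  {"tx": 35,"ty": -77.2,"tz": -1,"rz": -124},
  {"tx": 35,"ty": -77.2,"tz": -1,"rz": -124},
])

```text
schema error: expected keys tx, ty, tz, rx, ry, rz, grip
```

Call:
move_arm([
  {"tx": 35,"ty": -77.2,"tz": -1,"rx": 0,"ry": 0,"rz": -124,"grip": 9},
  {"tx": 35,"ty": -77.2,"tz": -1,"rx": 0,"ry": 0,"rz": -124,"grip": 9},
  {"tx": 35,"ty": -77.2,"tz": -1,"rx": 0,"ry": 0,"rz": -124,"grip": 9},
  {"tx": 35,"ty": -77.2,"tz": -1,"rx": 0,"ry": 0,"rz": -124,"grip": 9},
  {"tx": 35,"ty": -77.2,"tz": -1,"rx": 0,"ry": 0,"rz": -124,"grip": 9},
  {"tx": 35,"ty": -77.2,"tz": -1,"rx": 0,"ry": 0,"rz": -124,"grip": 9},
  {"tx": 35,"ty": -77.2,"tz": -1,"rx": 0,"ry": 0,"rz": -124,"grip": 9},
  {"tx": 35,"ty": -77.2,"tz": -1,"rx": 0,"ry": 0,"rz": -124,"grip": 9},
], newtons=20)

```text
clock: 0.9
tool_pos: [321.9, 187.1, 209.2]
orientation: [3.141, -0.0, 1.66]
force: [1.3, 0.5, -0.4]
grip_width: 0.989
grip_force: 0.0
```

Call:
move_arm([
  {"tx": 18.5,"ty": -40.6,"tz": 0,"rx": 0,"ry": 0,"rz": -55,"grip": 9},
  {"tx": 18.5,"ty": -40.6,"tz": 0,"rx": 0,"ry": 0,"rz": -55,"grip": 9},
  {"tx": 18.5,"ty": -40.6,"tz": 0,"rx": 0,"ry": 0,"rz": -55,"grip": 9},
  {"tx": 18.5,"ty": -40.6,"tz": 0,"rx": 0,"ry": 0,"rz": -55,"grip": 9},
  {"tx": 18.5,"ty": -40.6,"tz": 0,"rx": 0,"ry": 0,"rz": -55,"grip": 9},
  {"tx": 18.5,"ty": -40.6,"tz": 0,"rx": 0,"ry": 0,"rz": -55,"grip": 9},
  {"tx": 18.5,"ty": -40.6,"tz": 0,"rx": 0,"ry": 0,"rz": -55,"grip": 9},
  {"tx": 18.5,"ty": -40.6,"tz": 0,"rx": 0,"ry": 0,"rz": -55,"grip": 9},
])

```text
clock: 1.7
tool_pos: [487.8, -177.1, 208.9]
orientation: [-3.141, 0.0, 0.704]
force: [0.4, 1.4, 0.6]
grip_width: 0.989
grip_force: 0.0
```

Call:
move_arm([
  {"tx": 2,"ty": -4.5,"tz": 0,"rx": 0,"ry": 0,"rz": 0,"grip": 9},
  {"tx": 2,"ty": -4.5,"tz": 0,"rx": 0,"ry": 0,"rz": 0,"grip": 9},
  {"tx": 2,"ty": -4.5,"tz": 0,"rx": 0,"ry": 0,"rz": 0,"grip": 9},
])

```text
clock: 2.0
tool_pos: [507.1, -220.4, 208.2]
orientation: [-3.139, 0.001, 0.704]
force: [0.5, 0.9, -0.0]
grip_width: 0.986
grip_force: 0.0
```

Run:
```python
from h import *
import pickle
st=ctrl.state(); im=get_image("wrist"); pickle.dump((st,im),open('w1.pkl','wb'))
print(st["tool_pos"],st["orientation"])
cv2.imwrite('pics/w1.png',cv2.resize(im["color"],(800,600),interpolation=cv2.INTER_CUBIC))
print("sleeve pred px800",proj(im,[507,-219,92],st)*1.5625)
print("pin",proj(im,[579,-318,50],st)*1.5625,"rest",proj(im,[588,-128,34],st)*1.5625)
```

```text
[ 507.12458033 -220.43199957  208.21103677] [-3.13921639e+00  6.94644547e-04  7.04010011e-01]
sleeve pred px800 [[393.45087634 293.5676013 ]]
pin [[564.9709525  290.44407243]] rest [[368.33901112  96.4375847 ]]
```

View pics/w1.png

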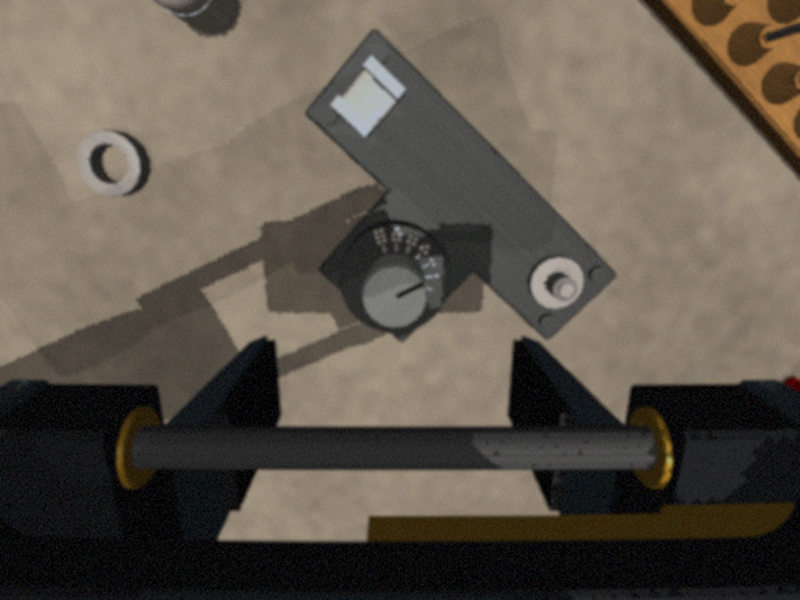

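The wrist view shows the sleeve top centre at about (395,295), the line tip at about (424,283), the pin tip at (564,288) and the rest at (367,98). All agree with the predictions. Next I'll compute the line's angle.

Run:
```python
from h import *
import pickle
st,im=pickle.load(open('w1.pkl','rb')); k=1/1.5625
f=lambda p,z: onz(im,np.array(p)*k,z,st)
g=cv2.cvtColor(im["color"],cv2.COLOR_BGR2GRAY)
c=np.array([395,295])
# circle of sleeve top: bright mask
m=((g>95).astype(np.uint8)); 
sub=np.zeros_like(m); x0,y0=(c*k).astype(int); sub[y0-24:y0+25,x0-24:x0+25]=m[y0-24:y0+25,x0-24:x0+25]
n,l,s,ct=cv2.connectedComponentsWithStats(sub); i=1+np.argmax(s[1:,4]); cn=cv2.findContours((l==i).astype(np.uint8),0,1)[0]
ctr,r=cv2.minEnclosingCircle(max(cn,key=len)); print(np.array(ctr)/k,r/k, f(np.array(ctr)/k,92))
A=f(c,92);B=f((424,283),92); v=B-A; print(A,B,np.degrees(np.arctan2(v[1],v[0])))
pin=f((564,288),50);rest=f((366,101),34);print(pin,rest,np.linalg.norm((pin-rest)[:2]))
for val in range(3):
  a=np.radians(-2.7+20*(val-3)); print(val, proj(im,[A[0]+20*np.cos(a),A[1]+20*np.sin(a),92],st)*1.5625)
cv2.imwrite('pics/w1c.png',cv2.resize(im["color"][135:215,205:300],(713,600),interpolation=cv2.INTER_CUBIC))
```

```text
[397.12388515 294.01271343] 34.74216163158417 [ 508.25861256 -220.92232787   92.        ]
[ 506.91984717 -220.33042092   92.        ] [ 524.35525402 -228.97194292   92.        ] -26.364425032342766
[ 579.80175782 -316.16537354   50.        ] [ 584.78457003 -128.62375322   34.        ] 187.60780305670693
0 [[426.22716274 301.98930329]]
1 [[427.03992042 291.25661538]]
2 [[423.96463408 280.83879274]]
```

View pics/w1c.png

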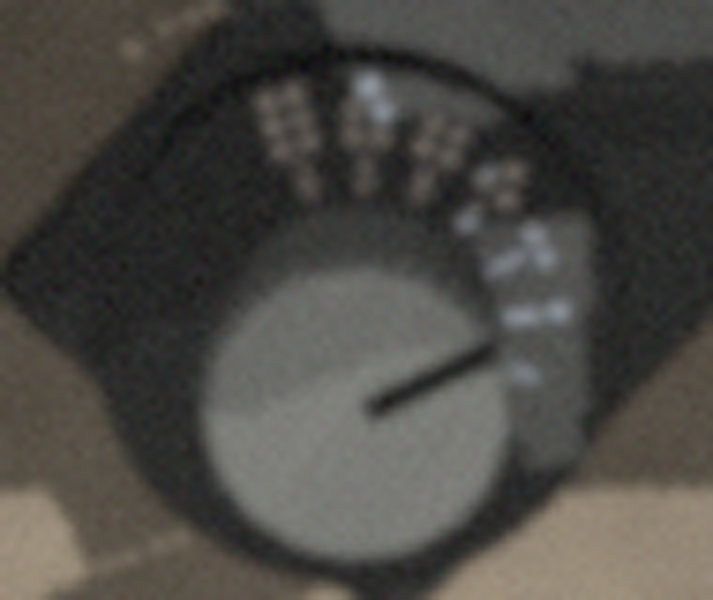

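The crop shows the disc centre at (356,413) and the line tip at (492,347). That makes a world angle of about -23°, which is value 2, so the sleeve needs +40°. Next I descend, grip and turn.

Call:
move_arm([
  {"tx": 0,"ty": 0,"tz": -5,"rx": 0,"ry": 0,"rz": 0,"grip": 9},
  {"tx": 0,"ty": 0,"tz": -10,"rx": 0,"ry": 0,"rz": 0,"grip": 9},
  {"tx": 0,"ty": 0,"tz": -14.8,"rx": 0,"ry": 0,"rz": 0,"grip": 9},
  {"tx": 0,"ty": 0,"tz": -14.8,"rx": 0,"ry": 0,"rz": 0,"grip": 9},
  {"tx": 0,"ty": 0,"tz": -14.8,"rx": 0,"ry": 0,"rz": 0,"grip": 3},
  {"tx": 0,"ty": 0,"tz": -14.8,"rx": 0,"ry": 0,"rz": 0,"grip": 3},
  {"tx": 0,"ty": 0,"tz": -14.8,"rx": 0,"ry": 0,"rz": 0,"grip": 3},
  {"tx": 0,"ty": 0,"tz": -14.8,"rx": 0,"ry": 0,"rz": 0,"grip": 3},
], newtons=35)

```text
clock: 2.85
tool_pos: [508.7, -220.4, 63.3]
orientation: [3.138, -0.002, 0.706]
force: [0.0, 0.2, 0.4]
grip_width: 0.671
grip_force: 0.0
```

Call:
move_arm([
  {"tx": 0,"ty": 0,"tz": 0,"rx": 0,"ry": 0,"rz": 0,"grip": 3},
  {"tx": 0,"ty": 0,"tz": 0,"rx": 0,"ry": 0,"rz": 0,"grip": 3},
])

```text
clock: 3.05
tool_pos: [507.8, -220.1, 61.8]
orientation: [3.141, -0.0, 0.706]
force: [-0.3, -0.3, -0.2]
grip_width: 0.488
grip_force: 0.0
```

Call:
move_arm([
  {"tx": 0,"ty": 0,"tz": 0,"rx": 0,"ry": 0,"rz": 0,"grip": 3},
  {"tx": 0,"ty": 0,"tz": 0,"rx": 0,"ry": 0,"rz": 0,"grip": 3},
  {"tx": 0,"ty": 0,"tz": 0,"rx": 0,"ry": 0,"rz": 0,"grip": 3},
])

```text
clock: 3.35
tool_pos: [507.6, -219.9, 61.6]
orientation: [3.142, -0.0, 0.706]
force: [-1.5, 1.6, 4.1]
grip_width: 0.434
grip_force: 35.0
```

Gripped at a width of 40 mm. Turning it.

Call:
move_arm([
  {"tx": 0,"ty": 0,"tz": 0,"rx": 0,"ry": 0,"rz": 7,"grip": 3},
  {"tx": 0,"ty": 0,"tz": 0,"rx": 0,"ry": 0,"rz": 14,"grip": 3},
  {"tx": 0,"ty": 0,"tz": 0,"rx": 0,"ry": 0,"rz": 21,"grip": 3},
  {"tx": 0,"ty": 0,"tz": 0,"rx": 0,"ry": 0,"rz": 28,"grip": 3},
  {"tx": 0,"ty": 0,"tz": 0,"rx": 0,"ry": 0,"rz": 35,"grip": 3},
  {"tx": 0,"ty": 0,"tz": 0,"rx": 0,"ry": 0,"rz": 40,"grip": 3},
  {"tx": 0,"ty": 0,"tz": 0,"rx": 0,"ry": 0,"rz": 40,"grip": 3},
  {"tx": 0,"ty": 0,"tz": 0,"rx": 0,"ry": 0,"rz": 40,"grip": 3},
])

```text
clock: 4.15
tool_pos: [507.0, -219.6, 61.5]
orientation: [-3.14, -0.001, 1.404]
force: [-2.6, 1.1, 4.8]
grip_width: 0.434
grip_force: 35.0
```

Call:
move_arm([
  {"tx": 0,"ty": 0,"tz": 0,"rx": 0,"ry": 0,"rz": 0,"grip": 9},
  {"tx": 0,"ty": 0,"tz": 0,"rx": 0,"ry": 0,"rz": 0,"grip": 9},
  {"tx": 0,"ty": 0,"tz": 0,"rx": 0,"ry": 0,"rz": 0,"grip": 9},
  {"tx": 0,"ty": 0,"tz": 0,"rx": 0,"ry": 0,"rz": 0,"grip": 9},
  {"tx": 0,"ty": 0,"tz": 5,"rx": 0,"ry": 0,"rz": 0,"grip": 9},
  {"tx": 0,"ty": 0,"tz": 10,"rx": 0,"ry": 0,"rz": 0,"grip": 9},
  {"tx": 0,"ty": 0,"tz": 15,"rx": 0,"ry": 0,"rz": 0,"grip": 9},
  {"tx": 0,"ty": 0,"tz": 15,"rx": 0,"ry": 0,"rz": 0,"grip": 9},
])

```text
clock: 4.95
tool_pos: [511.5, -221.8, 218.8]
orientation: [3.127, 0.004, 1.404]
force: [0.2, -0.2, 0.1]
grip_width: 0.987
grip_force: 0.0
```

Run:
```python
from h import *
import pickle
st=ctrl.state(); im=get_image("wrist"); pickle.dump((st,im),open('w2.pkl','wb'))
print(st["tool_pos"],st["orientation"])
x,y=proj(im,[507.5,-220,92],st)[0].astype(int); print(x,y)
c=im["color"][y-45:y+45,x-45:x+45]; cv2.imwrite('pics/w2.png',cv2.resize(c,(600,600),interpolation=cv2.INTER_CUBIC))
s=600/90
for v in(3,4,5):
  a=np.radians(-2.7+20*(v-3)); print(v,(proj(im,[507.5+20*np.cos(a),-220+20*np.sin(a),92],st)[0]-[x-45,y-45])*s)
```

```text
[ 511.46695779 -221.75756297  218.77103559] [3.12660312 0.00401087 1.40396882]
247 185
3 [432.58117175 285.07890362]
4 [419.72979683 242.0216533 ]
5 [392.14586416 205.65282096]
```

View pics/w2.png

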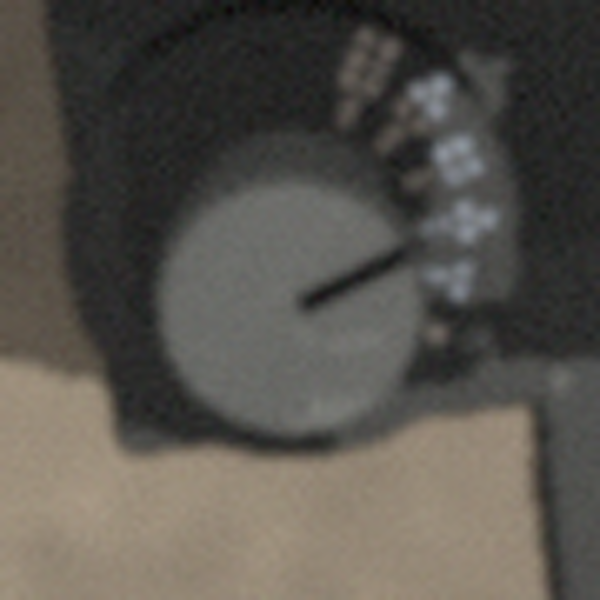

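The line tip is at (410,245), at the angle predicted for 4 (27° in the image against 8° for 3 and 47° for 5). The sleeve is set and released, so I move on to the lever.

Call:
move_arm([
  {"tx": 0.4,"ty": 5,"tz": 0,"rx": 0,"ry": 0,"rz": -7,"grip": 7},
  {"tx": 0.8,"ty": 10,"tz": 0,"rx": 0,"ry": 0,"rz": -14,"grip": 7},
  {"tx": 1.2,"ty": 15,"tz": 0,"rx": 0,"ry": 0,"rz": -21,"grip": 7},
  {"tx": 1.6,"ty": 20,"tz": 0,"rx": 0,"ry": 0,"rz": -28,"grip": 7},
  {"tx": 2,"ty": 25,"tz": 0,"rx": 0,"ry": 0,"rz": -35,"grip": 7},
  {"tx": 2.4,"ty": 30,"tz": 0,"rx": 0,"ry": 0,"rz": -42,"grip": 7},
  {"tx": 2.8,"ty": 35,"tz": 0,"rx": 0,"ry": 0,"rz": -49,"grip": 7},
  {"tx": 3,"ty": 40,"tz": 0,"rx": 0,"ry": 0,"rz": -53,"grip": 7},
])

```text
clock: 5.8
tool_pos: [536.6, 180.6, 209.2]
orientation: [-3.141, 0.003, 0.475]
force: [0.8, -1.3, -0.7]
grip_width: 0.769
grip_force: 0.0
```

Call:
move_arm([
  {"tx": 0.2,"ty": 3.3,"tz": 0,"rx": 0,"ry": 0,"rz": 0,"grip": 7},
  {"tx": 0.2,"ty": 3.3,"tz": 0,"rx": 0,"ry": 0,"rz": 0,"grip": 7},
  {"tx": 0.2,"ty": 3.3,"tz": 0,"rx": 0,"ry": 0,"rz": 0,"grip": 7},
  {"tx": 0.2,"ty": 3.3,"tz": 0,"rx": 0,"ry": 0,"rz": 0,"grip": 7},
])

```text
clock: 6.2
tool_pos: [539.0, 210.6, 210.2]
orientation: [3.141, 0.002, 0.478]
force: [-0.8, -1.0, 0.9]
grip_width: 0.767
grip_force: 0.0
```

Run:
```python
from h import *
import pickle
st=ctrl.state(); im=get_image("wrist"); pickle.dump((st,im),open('w3.pkl','wb'))
print(st["tool_pos"],st["orientation"])
cv2.imwrite('pics/w3.png',cv2.resize(im["color"],(800,600),interpolation=cv2.INTER_CUBIC))
print(proj(im,[[485,187,34],[655,273,34],[539,213.5,30]],st)*1.5625)
```

```text
[539.02487595 210.5802635  210.19232914] [3.14125188e+00 2.44239965e-03 4.78127225e-01]
[[389.17025821 346.44687028]
 [391.2792709   79.63850943]
 [390.77443188 269.52063793]]
```

View pics/w3.png

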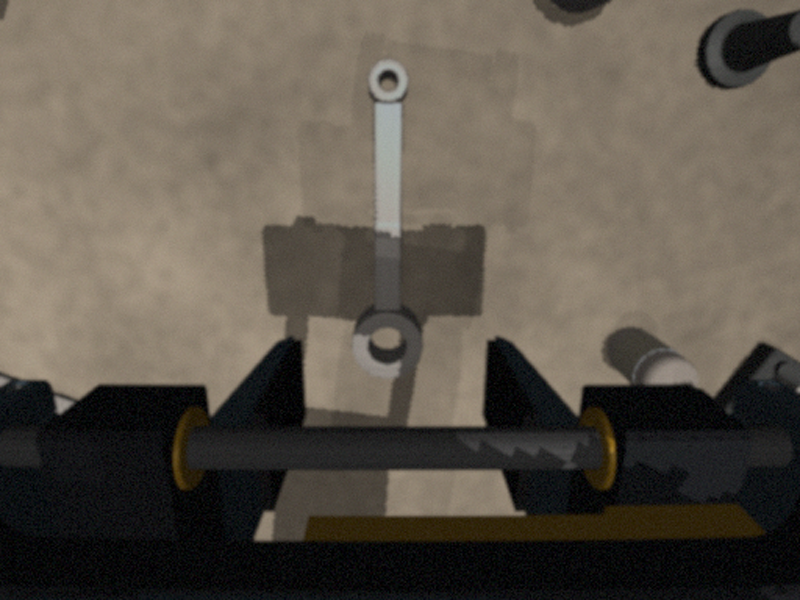

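The hub top centre is at about (387,342) and the small end at (388,81), both within a few pixels of prediction. The bottle is at the right, (670,370).

Run:
```python
from h import *
import pickle
st,im=pickle.load(open('w3.pkl','rb'));k=1/1.5625
h=onz(im,np.array((387,342))*k,34,st);e=onz(im,np.array((388,80.5))*k,34,st);d=e-h;L=np.linalg.norm(d);b=h+d/L*60
print(h,e,L,np.degrees(np.arctan2(d[1],d[0])),b,(b-st["tool_pos"]).round(1),np.degrees(st["orientation"][2]))
```

```text
[487.51206134 190.18251938  34.        ] [653.52143929 274.69527893  34.        ] 186.28344020479824 26.979927681464247 [540.98199225 217.40321901  34.        ] [   2.     6.8 -176.2] 27.39467206679828
```

Call:
move_arm([
  {"tx": 0.1,"ty": 0.4,"tz": -5,"rx": 0,"ry": 0,"rz": -0.3,"grip": 7},
  {"tx": 0.1,"ty": 0.4,"tz": -10,"rx": 0,"ry": 0,"rz": -0.3,"grip": 7},
  {"tx": 0.1,"ty": 0.4,"tz": -15,"rx": 0,"ry": 0,"rz": -0.3,"grip": 7},
  {"tx": 0.1,"ty": 0.4,"tz": -18,"rx": 0,"ry": 0,"rz": -0.3,"grip": 7},
  {"tx": 0.1,"ty": 0.4,"tz": -18,"rx": 0,"ry": 0,"rz": -0.3,"grip": 7},
  {"tx": 0.1,"ty": 0.4,"tz": -18,"rx": 0,"ry": 0,"rz": -0.3,"grip": 7},
], newtons=45)

```text
clock: 6.85
tool_pos: [541.2, 215.0, 31.9]
orientation: [3.141, -0.0, 0.472]
force: [0.3, -0.1, 1.0]
grip_width: 0.766
grip_force: 0.0
```

Call:
move_arm([
  {"tx": 0,"ty": 0.1,"tz": -2.5,"rx": 0,"ry": 0,"rz": 0,"grip": 7},
  {"tx": 0,"ty": 0.1,"tz": -2.5,"rx": 0,"ry": 0,"rz": 0,"grip": 7},
  {"tx": 0,"ty": 0.1,"tz": -2.5,"rx": 0,"ry": 0,"rz": 0,"grip": 1},
  {"tx": 0,"ty": 0.1,"tz": -2.5,"rx": 0,"ry": 0,"rz": 0,"grip": 1},
  {"tx": 0,"ty": 0.1,"tz": -2.5,"rx": 0,"ry": 0,"rz": 0,"grip": 1},
  {"tx": 0,"ty": 0.1,"tz": -2.5,"rx": 0,"ry": 0,"rz": 0,"grip": 1},
  {"tx": 0,"ty": 0.1,"tz": -2.5,"rx": 0,"ry": 0,"rz": 0,"grip": 1},
  {"tx": 0,"ty": 0.1,"tz": -2.5,"rx": 0,"ry": 0,"rz": 0,"grip": 1},
])

```text
clock: 7.65
tool_pos: [540.6, 216.9, 6.4]
orientation: [3.141, -0.0, 0.474]
force: [-1.0, -0.5, 1.0]
grip_width: 0.274
grip_force: 0.0
```

Call:
move_arm([
  {"tx": 0,"ty": 0,"tz": 0,"rx": 0,"ry": 0,"rz": 0,"grip": 1},
  {"tx": 0,"ty": 0,"tz": 0,"rx": 0,"ry": 0,"rz": 0,"grip": 1},
  {"tx": 0,"ty": 0,"tz": 0,"rx": 0,"ry": 0,"rz": 0,"grip": 1},
  {"tx": 0,"ty": 0,"tz": 0,"rx": 0,"ry": 0,"rz": 0,"grip": 1},
])

```text
clock: 8.05
tool_pos: [540.5, 216.9, 6.3]
orientation: [-3.142, -0.0, 0.473]
force: [-0.2, -0.4, 0.5]
grip_width: 0.218
grip_force: 45.0
```

Call:
move_arm([
  {"tx": 0,"ty": 0,"tz": 1.5,"rx": 0,"ry": 0,"rz": 0,"grip": 1},
  {"tx": 0,"ty": 0,"tz": 4,"rx": 0,"ry": 0,"rz": 0,"grip": 1},
  {"tx": 0,"ty": 0,"tz": 7,"rx": 0,"ry": 0,"rz": 0,"grip": 1},
  {"tx": 0,"ty": 0,"tz": 10,"rx": 0,"ry": 0,"rz": 0,"grip": 1},
  {"tx": 0,"ty": 0,"tz": 13,"rx": 0,"ry": 0,"rz": 0,"grip": 1},
  {"tx": 0,"ty": 0,"tz": 16,"rx": 0,"ry": 0,"rz": 0,"grip": 1},
  {"tx": 0,"ty": 0,"tz": 17,"rx": 0,"ry": 0,"rz": 0,"grip": 1},
  {"tx": 0,"ty": 0,"tz": 17,"rx": 0,"ry": 0,"rz": 0,"grip": 1},
])

```text
clock: 8.85
tool_pos: [540.6, 216.9, 176.2]
orientation: [3.141, -0.001, 0.474]
force: [0.6, 0.0, -8.3]
grip_width: 0.219
grip_force: 45.0
```

Run:
```python
from h import *
import pickle
st=ctrl.state(); im=get_image("wrist"); pickle.dump((st,im),open('w4.pkl','wb'))
print(st["tool_pos"],st["orientation"],st["force"],st["moment"])
cv2.imwrite('pics/w4.png',cv2.resize(im["color"],(800,600),interpolation=cv2.INTER_CUBIC))
```

```text
[540.63964941 216.86474699 176.18769824] [ 3.14128237e+00 -6.65047410e-04  4.74000392e-01] [ 5.50642006e-01  2.63057466e-03 -8.32436204e+00] [-0.01981787  0.12490421 -0.02145852]
```

View pics/w4.png

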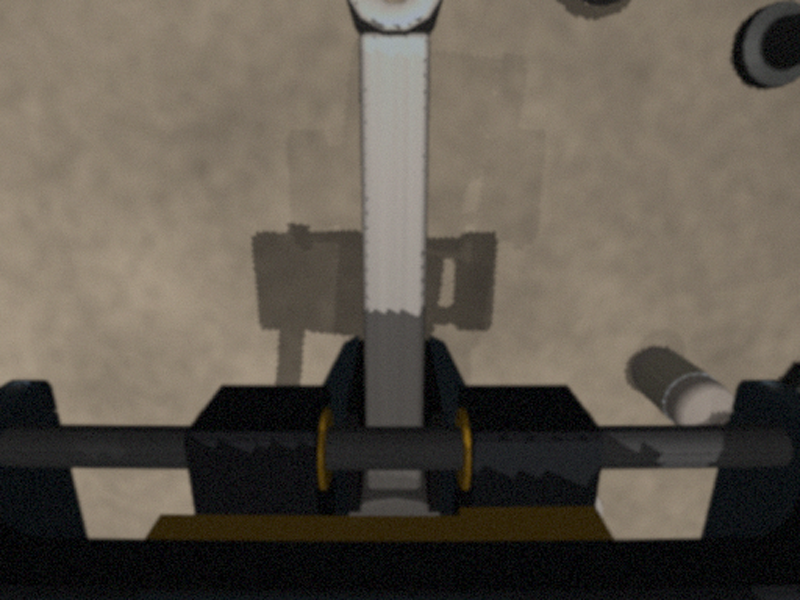

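The lever is held level and straight in the gripper. Its small-end ring meets the arm at about (394,33) and the hub's rim at about (395,500). I'll check the grip offset from these.

Run:
```python
from h import *
import pickle
st,im=pickle.load(open('w4.pkl','rb'));k=1/1.5625
T=np.array(st["tool_pos"]); d=np.array([np.cos(st["orientation"][2]),np.sin(st["orientation"][2])])
n=np.array([-d[1],d[0]])
for p,z in [((394,25),34),((394,33),30),((396,517),34),((395,490),30),((395,320),30)]:
    q=onz(im,np.array(p)*k,T[2]-6.3+z,st)[:2]-T[:2]; print(p,z,q@d,q@n)
```

```text
(394, 25) 34 115.16122917024158 0.5061474090066017
(394, 33) 30 114.1361695311892 0.5005639790691923
(396, 517) 34 -43.316535311549174 -0.27749387972794376
(395, 490) 30 -34.781422479740876 0.08002330065732623
(395, 320) 30 30.494284484237888 0.14597621205185066
```

The grip is about 1.5 mm off the balance point. Now I carry it above the bottle's height to the fixture, turning it by 60.5°.

Call:
move_arm([
  {"tx": 0.2,"ty": -2,"tz": 0,"rx": 0,"ry": 0,"rz": 3,"grip": 1},
  {"tx": 0.5,"ty": -5,"tz": 0,"rx": 0,"ry": 0,"rz": 7,"grip": 1},
  {"tx": 0.8,"ty": -9,"tz": 0,"rx": 0,"ry": 0,"rz": 12,"grip": 1},
  {"tx": 1.2,"ty": -13,"tz": 0,"rx": 0,"ry": 0,"rz": 17,"grip": 1},
  {"tx": 1.5,"ty": -17,"tz": 0,"rx": 0,"ry": 0,"rz": 22,"grip": 1},
  {"tx": 1.9,"ty": -21,"tz": 0,"rx": 0,"ry": 0,"rz": 27,"grip": 1},
  {"tx": 2.2,"ty": -25,"tz": 0,"rx": 0,"ry": 0,"rz": 32,"grip": 1},
  {"tx": 2.6,"ty": -29,"tz": 0,"rx": 0,"ry": 0,"rz": 37,"grip": 1},
])

```text
clock: 9.7
tool_pos: [564.7, -74.5, 173.1]
orientation: [-3.136, 0.002, 1.123]
force: [1.2, -0.5, -7.2]
grip_width: 0.212
grip_force: 45.0
```

Call:
move_arm([
  {"tx": 0.3,"ty": -4,"tz": 0,"rx": 0,"ry": 0,"rz": 5,"grip": 1},
  {"tx": 0.7,"ty": -8,"tz": 0,"rx": 0,"ry": 0,"rz": 10,"grip": 1},
  {"tx": 1.1,"ty": -12,"tz": 0,"rx": 0,"ry": 0,"rz": 15,"grip": 1},
  {"tx": 1.4,"ty": -15.5,"tz": 0,"rx": 0,"ry": 0,"rz": 19,"grip": 1},
  {"tx": 1.6,"ty": -17.5,"tz": 0,"rx": 0,"ry": 0,"rz": 22,"grip": 1},
  {"tx": 1.6,"ty": -18.3,"tz": 0,"rx": 0,"ry": 0,"rz": 23.5,"grip": 1},
  {"tx": 1.6,"ty": -18.3,"tz": 0,"rx": 0,"ry": 0,"rz": 23.5,"grip": 1},
  {"tx": 1.6,"ty": -18.3,"tz": 0,"rx": 0,"ry": 0,"rz": 23.5,"grip": 1},
])

```text
clock: 10.5
tool_pos: [581.4, -255.3, 173.8]
orientation: [-3.137, -0.002, 1.529]
force: [0.4, 0.0, -8.9]
grip_width: 0.217
grip_force: 45.0
```

Run:
```python
from h import *
import pickle
st=ctrl.state(); im=get_image("wrist"); sc=get_image("scene"); pickle.dump((st,im,sc),open('w5.pkl','wb'))
print(st["tool_pos"],st["orientation"],st["force"])
a=cv2.resize(im["color"],None,fx=1.05,fy=1.05); 
c=cv2.resize(sc["color"][120:280,80:250],(634,597),interpolation=cv2.INTER_CUBIC)
cv2.imwrite('pics/w5.png',np.hstack([cv2.resize(im["color"],(400,300)),cv2.resize(c,(318,300))]))
```

```text
[ 581.4186895  -255.31737211  173.77819706] [-3.13736947e+00 -2.39527229e-03  1.52875963e+00] [ 0.36104884  0.01440835 -8.93655754]
```

View pics/w5.png

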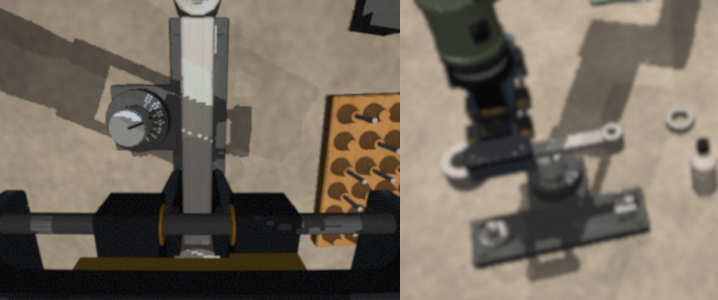

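The lever runs along the fixture line with its small end over the rest, and the sleeve is at (128,131). I'll check plate centring and the sleeve reading numerically.

Run:
```python
from h import *
import pickle
st,im,sc=pickle.load(open('w5.pkl','rb'));k=512/400
g=cv2.cvtColor(im["color"],cv2.COLOR_BGR2GRAY).astype(np.float32)
for r in (30,45,60): print(r,g[r,205:305].astype(int)[::2].tolist())
a,b=onz(im,(170*k,25*k),20,st),onz(im,(229*k,25*k),20,st); m=(a+b)/2
print("plate",a,b,m,np.linalg.norm(a-b))
o=np.array([582,-257.5]); 
for y in (-2,-3,-1): 
  t=np.radians(y); print(y,"line x at that y",o[0]-(m[1]-o[1])*np.tan(t))
best=[]
for cx,cy in [(506.5,-220),(505.5,-219.5),(507.5,-220.5)]:
  v=[]
  for an in range(-60,70,2):
    t=np.radians(an); P=[[cx+r*np.cos(t),cy+r*np.sin(t),92] for r in np.linspace(5,17,13)]
    q=proj(im,P,st).astype(np.float32); v.append(cv2.remap(g,q[:,0].reshape(1,-1),q[:,1].reshape(1,-1),1).mean())
  print(cx,-60+2*int(np.argmin(v)),min(v),np.median(v))
```

```text
30 [134, 129, 130, 129, 135, 115, 69, 84, 85, 86, 86, 89, 85, 125, 168, 184, 187, 190, 189, 188, 188, 187, 189, 188, 189, 184, 184, 186, 183, 190, 190, 188, 188, 175, 134, 94, 92, 88, 89, 88, 86, 83, 85, 76, 106, 136, 141, 135, 134, 135]
45 [127, 131, 133, 132, 135, 123, 74, 85, 84, 81, 75, 65, 70, 114, 164, 183, 186, 187, 186, 185, 189, 190, 190, 188, 190, 188, 186, 185, 185, 187, 190, 186, 186, 172, 137, 158, 124, 76, 74, 77, 83, 82, 85, 65, 109, 129, 125, 122, 120, 119]
60 [130, 131, 134, 130, 137, 130, 86, 79, 82, 86, 86, 85, 82, 109, 159, 180, 185, 186, 183, 188, 186, 187, 188, 187, 187, 189, 185, 185, 183, 187, 186, 187, 183, 167, 131, 159, 120, 83, 86, 87, 81, 84, 86, 78, 123, 132, 131, 127, 123, 126]
plate [ 552.6817583  -106.72678796   20.        ] [ 625.24607553 -109.79953732   20.        ] [ 588.96391692 -108.26316264   20.        ] 72.62934616079713
-2 line x at that y 587.2114651970817
-3 line x at that y 589.8211712331954
-1 line x at that y 584.6049386857785
506.5 16 30.601036 132.33023
505.5 12 34.288837 132.2591
507.5 20 31.479868 131.3693
```

The sleeve line is at about 16° (17° is 4) and the plate centre agrees within about 2 mm. Now I descend slowly to the final hold height.

Call:
move_arm([
  {"tx": 0.1,"ty": 0,"tz": -1,"rx": 0,"ry": 0,"rz": 0,"grip": 1},
  {"tx": 0.1,"ty": 0,"tz": -3,"rx": 0,"ry": 0,"rz": 0,"grip": 1},
  {"tx": 0.1,"ty": 0,"tz": -5,"rx": 0,"ry": 0,"rz": 0,"grip": 1},
  {"tx": 0.1,"ty": 0,"tz": -6.5,"rx": 0,"ry": 0,"rz": 0,"grip": 1},
  {"tx": 0.1,"ty": 0,"tz": -7.5,"rx": 0,"ry": 0,"rz": 0,"grip": 1},
  {"tx": 0.1,"ty": 0,"tz": -7.8,"rx": 0,"ry": 0,"rz": 0,"grip": 1},
  {"tx": 0.1,"ty": 0,"tz": -7.8,"rx": 0,"ry": 0,"rz": 0,"grip": 1},
  {"tx": 0.1,"ty": 0,"tz": -7.8,"rx": 0,"ry": 0,"rz": 0,"grip": 1},
])

```text
clock: 11.4
tool_pos: [584.2, -256.3, 99.1]
orientation: [3.14, 0.001, 1.53]
force: [-0.6, -0.2, -8.4]
grip_width: 0.217
grip_force: 45.0
```

Call:
move_arm([
  {"tx": 0,"ty": 0,"tz": 0,"rx": 0,"ry": 0,"rz": 0,"grip": 1},
  {"tx": 0,"ty": 0,"tz": 0,"rx": 0,"ry": 0,"rz": 0,"grip": 1},
  {"tx": 0,"ty": 0,"tz": 0,"rx": 0,"ry": 0,"rz": 0,"grip": 1},
  {"tx": 0,"ty": 0,"tz": 0,"rx": 0,"ry": 0,"rz": 0,"grip": 1},
  {"tx": 0,"ty": 0,"tz": 0,"rx": 0,"ry": 0,"rz": 0,"grip": 1},
])

```text
clock: 11.9
tool_pos: [583.6, -256.2, 98.4]
orientation: [3.141, 0.0, 1.53]
force: [0.6, 0.1, -8.1]
grip_width: 0.216
grip_force: 45.0
```

Run:
```python
from h import *
st=ctrl.state(); sc=get_image("scene"); t=get_image("top")
print(st["tool_pos"],st["orientation"],st["force"],st["qvel"].round(4))
T=np.array(st["tool_pos"]);y=st["orientation"][2];d=np.array([np.cos(y),np.sin(y),0])
h=T-61.5*d;h[2]=T[2]-6.3;e=h+190*d; print(h,e)
s=600/170
for n,P in(("hubtop",h+[0,0,34]),("endtop",e+[0,0,34]),("pin",[579.6,-317.5,50])): print(n,(proj(sc,P)[0]-[80,120])*s, proj(t,P)[0])
cv2.imwrite('pics/f.png',cv2.resize(sc["color"][120:280,80:250],(600,565),interpolation=cv2.INTER_CUBIC))
```

```text
[ 583.56977723 -256.1935824    98.36734639] [3.14132269e+00 9.81101209e-05 1.52962828e+00] [ 0.55112674  0.09699449 -8.09347836] [ 0.0002  0.0015  0.0012 -0.0013  0.0016  0.0005]
[ 581.03865731 -317.64147441   92.06734639] [ 588.85837739 -127.80245845   92.06734639]
hubtop [140.92898119 365.81202613] [381.45366841 179.23086654]
endtop [406.52922354 313.93739886] [319.8204881  176.21373546]
pin [167.51465262 421.75343227] [375.64743206 182.98801289]
```

View pics/f.png

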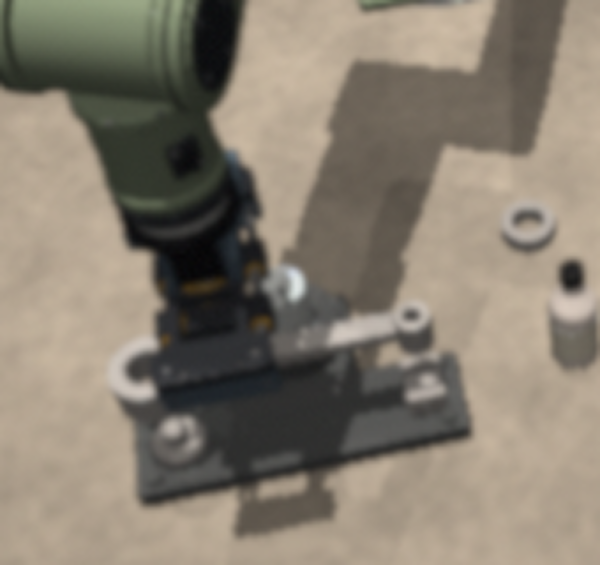

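The final view shows the hub ring above and behind the pin in perspective, as projected, and the small end at (412,316) over the rest. The hub is estimated within about 4 mm of the pin's axis and 42 mm above its tip, and the arm is still. Handing in.

```bash
python3 -c "
from bench import ctrl
print(ctrl.sign_off())"
```

```text
the job is handed in; nothing more can be done
None
```

I set the sleeve to 4 and let go of it, and handed the job in with the lever held level and still over the fixture, the hub an estimated 4 mm or less from the pin's axis and about 42 mm above its tip; the hand-in returned no verdict.

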